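Brush out the slip canister, then hold its lid hinge lined up for the pin

ROBOT

A 7-joint arm with a two-finger parallel gripper is mounted at the origin on the work surface. World frame = base frame: x ahead of the robot, y to its left, z up, the work surface at z = 0. Lengths are in m, angles in rad, forces in N, time in s.
With the tool pointing down it reaches from about 0.4 to 0.875 m from the base axis. Payload 4.4 kg.
Tool frame: the origin (TCP) lies midway between the tips of the shut fingers; the grasp point (between the pads) lies 19 mm behind it; z points along the fingers, y is the line along which they close (so a half turn about z gives the same grasp; the last joint's range is limited). The gripper opens to 85 mm and grips with 20 to 120 N. Pads are 22 mm wide; open, the fingers measure 114 mm over their backs; the gripper's body (76 mm by 85 mm) begins 54 mm behind the grasp point. The pads swing forward as they close: fully open they stand 13 mm farther back than shut.
Start: joints at [1.178, 0.628, 0.038, 1.517, -0.027, 0.996, -0.02], TCP at [0.209, -0.616, 0.231] pointing down, gripper open.
Joint ranges: [-3.06, 3.06], [-0.37, 2.12], [-1.25, 1.32], [0.18, 2.47], [-1.1, 4.24], [0.23, 1.98], [-2.94, 2.94]. Speed limits (rad/s): [2.57, 2.57, 3.14, 3.14, 3.14, 3.14, 3.14].

INTERFACE

Orientations are given as a unit quaternion [x, y, z, w].
In Python, from station import sensors, eyes, finish_job gives the robot as it stands. The module is installed in compiled form; this text tells all that it offers.
- The arm moves only by the tool play_rows, never from a script. Its argument "targets" is one flat list of numbers, 7 for each row, row after row: the turn, a rotation vector about the tool's x, y, z in rad, then the shift along the tool's x, y, z in cm, then the opening, from 0 (shut) to 1 (fully open). In form: [ax, ay, az, dx, dy, dz, claw, ax, ay, az, dx, dy, dz, claw, ...]. A call has 1 to 20 rows; each row shifts and turns the commanded pose from where the row before left it, along the tool's axes as they then stand; what a row does not reach is not made up. A row lasts 1/8 s, in which the tool goes at most 62.5 mm and 10.7 degrees, less where a joint would pass 70% of its speed; a pose out of reach is approached as far as the arm can. A call with a gripper value outside its range is refused whole. The fingers move at their own pace and stop on an object; "newtons" is the grip in N (left out, the last holds). Time passes only in rows, so rows that do not move let the fingers close. It gives the time, the measured TCP pose, the force, the opening and the grip force at its end, in the units of the state.
- sensors.get_obs(): the state, without advancing time (a new reading comes with each control period).
- eyes.capture(name): name is "scene" or "top"; returns the picture (420x560x3 uint8, red, green, blue); there is no depth.
- eyes.get_calibration(name): a dict with "camera_matrix" (3x3 intrinsics, pixels), "distortion" ([k1, k2, p1, p2, k3] as OpenCV has them; the pictures are not rectified), "cam_to_world" (4x4, takes a point from camera to world coordinates). Camera axes: x right, y down, z forward; pixel columns grow to the right and rows downward; lengths in m; the calibration is good to about 2 mm. A picture is of the moment at which its call begins. get_calibration takes no time and is no camera call.
- finish_job(): hands the job in; it is judged then, once.
Trained networks look in the newest picture that a camera, given by its name, has taken for a name from the list of things; names that differ only in an ending like _2 or _b are one class to them, and where a whole thing is asked for, a point or a joint stands for the part that bears it (a point fixed in the world has none). Each returns a list of dicts, best first, with "confidence" (0 to 1); they miss things now and then, are a little off and sometimes report something else, mostly with a low value. They report only what shows in the picture. A call takes as long as a camera call. They do not tell look-alikes from the thing itself.
- eyes.find_in(target, camera): "rect" ([left, top, right, bottom] in pixels, round what is visible of it).
- eyes.silhouettes(target, camera): "mask" (420x560 bool, what is visible of it) and "rect" ([left, top, right, bottom] in pixels, round what is visible of it).
- eyes.spot_point(target, camera): "xy" ([column, row] in pixels: a listed point, or the origin of a listed thing).
The state is a dict: "time": time; "joints": joint angles; "qvel": joint speeds; "effort": joint torques, N m; "eef_pos": TCP position; "tool_rot": TCP orientation; "contact_force": force on the tool from outside, world axes, zero at the start; "wrist_torque": the same for the moment, N m; "gripper_width": opening from 0.0 (shut) to 1.0 (fully open); "gripper_force": force on a finger pad.
Only numpy, scipy, OpenCV 4.12 (cv2) and the standard library are available. Lean on these libraries where they do the work, as an engineer would, in place of code of your own. Each camera call takes 0.05 s, during which the arm holds its last target. There are 200 camera calls.

TASK

Clean the inside of the blue slip canister with the long brush: push the brush down to the bottom, draw its foot up past half the depth and push it down to the bottom again, then stand it back in its white pot. Then pick up the lid by its handle and bring it level over the canister so that the lid's hinge knuckle sits between the two knuckles on the canister with their holes in line, ready for the pin, and finish while still holding it there, carried by the gripper alone and not resting on the canister (no seal is fitted yet, so a gap stays under the lid). Leave the pin in place and the jars and other pottery things undisturbed.

Things in the scene. Friction and masses are not known exactly. Their poses are not given: they have to be found in the camera images.
- canister: Blue round open canister, fixed: outer diameter 110, height 90, wall 3, floor 5 thick. Origin: centre of its underside, z up. Its +x side carries a wooden jamb block (76 wide, 46 to 66 from the axis, top at z 84) with a brass hinge leaf whose two knuckles (outer diameter 16, bore 10) reach up to z 114. +x points away from the robot, within 35 degrees.
- canister_bore (a point): Centre of the gap between the canister's two knuckles, on their bore axis: at (74, 0, 106) mm in the canister's frame. Axes as the canister's; the bore runs along y. The knuckles lie from 16 to 33 on either side in y, so the gap is 32 wide, open from above; in it nothing stands higher than z 84.
- lid: Loose blue round lid, diameter 116, 10 thick, about 0.25 kg, lying flat on the table, handle up. Origin: centre of its underside, z up. Its brass hinge leaf points to its +x (within 35 degrees of away from the robot) and ends in one knuckle. With the holes in line and the lid level its underside is 96 above the table, 6 above the canister's rim, centred over the canister.
- lid_handle (a point): Centre of the lid's wooden handle bar, 47 above the lid's underside, over its centre; axes as the lid's. The bar runs along y: 14 wide in x, 66 long in y, 18 high, on two steel posts 10 thick at y = +-26; between the posts the space under the bar is free (28 high). The lid about balances there.
- lid_bore (a point): Centre of the lid's knuckle (outer diameter 16, bore 10 along y, 24 long): at (74, 0, 10) in the lid's frame. Axes as the lid's.
- brush: Loose long brush standing upright in the white pot, 200 long, about 80 g. Origin: centre of its flat foot, z along it to the handle. Bristle head (hard) 33 in diameter from 0 to 65, thin steel shaft 8 in diameter to 130, round red handle 18 in diameter from 130 to 200.
- brush_pot: White ceramic pot with a blue band, fixed to the table, 80 high, inner diameter about 48 (50 at the mouth), inner floor 5 above the table. Origin: centre of its underside. The pot and the lid may swap places between the left and right of the table.
- pin_dish: Shallow terracotta dish, diameter 104, 18 high, fixed, beyond the canister. Origin: centre of its underside.
- hinge_pin: Steel hinge pin, 6 in diameter, 79 long, lying along its x in the dish. Not used; leave it there. Origin: under its middle.
- red_jar: Red glaze jar, diameter 68, height 60, loose; leave it. Origin: centre of its underside.
- black_jar: Black glaze jar, diameter 68, height 60, loose; leave it. Origin: centre of its underside.
- small_bowl: White bowl, diameter 110, height 50, loose; leave it. Origin: centre of its underside.
- wood_rib: Flat wooden rib, 100 x 50 x 8, loose; leave it. Origin: centre of its underside.
Not all that is in view belongs to the job. Leave any green look-alike of the canister alone.

How it is judged:
On the way, in this order (a step that is already met when the one before it is completed fails the run):
1. the brush is pushed down to the bottom of the canister (horizontal distance between brush and canister below 0.045 m and z of brush in the frame of canister below 0.027 m), for 0.05 s.
2. it is drawn up past half the depth, over the canister's mouth or inside (horizontal distance between brush and canister below 0.045 m and z of brush in the frame of canister above 0.047 m), for 0.05 s.
3. it is pushed down to the bottom again (all of step 1), for 0.05 s.
4. the brush stands back in its pot, let go (horizontal distance between brush and brush_pot below 0.02 m and z of brush in the frame of brush_pot below 0.015 m and angle between brush's own z axis and vertical below 0.25 rad and contact force between the fingers and brush below 0.1 N), for 0.2 s.
At the end, for the whole second after the job is handed in: Lid held still by the fingers, level within 0.1 rad, bore axes within 4 mm (x and z) and 0.1 rad, 5.5 mm along the bore; under 1 N between lid and canister; brush stands in its pot, foot within 20 mm of the axis and on the floor, leaning under 0.25 rad (x of lid_bore in the frame of canister_bore between -0.004 and 0.004 m and z of lid_bore in the frame of canister_bore between -0.004 and 0.004 m and y of lid_bore in the frame of canister_bore between -0.0055 and 0.0055 m and angle between the y axis of lid_bore and the y axis of canister_bore, either way round below 0.1 rad and angle between lid's own z axis and vertical below 0.1 rad and contact force between the fingers and lid above 1 N and contact force between lid and canister below 1 N and linear speed of lid below 0.02 m/s and angular speed of lid below 0.2 rad/s and horizontal distance between brush and brush_pot below 0.02 m and z of brush in the frame of brush_pot below 0.015 m and angle between brush's own z axis and vertical below 0.25 rad); the arm keeps its last pose, push and grip.
It fails at once if a bystander (pin, jar, bowl, rib) is moved more than 25 mm (distance of any of hinge_pin, red_jar, black_jar, small_bowl, wood_rib from where it was at the start of the episode above 0.025 m).
It also fails if it takes over 67 s, if anything falls off the work surface, if the arm or the gripper's body presses on something with over 40 N, if the wrist force passes 120 N, or if a joint passes its speed limit or range.

## Working session

There is one attempt and no reset: what is moved stays moved. The work goes in short steps, Python scripts to look and compute and a tool call to move; the robot and the scene stay as the last step left them, time stands still between calls to the robot, and variables do not carry over. Pictures are saved under pics/ and viewed, at most 10 in all, crops included, and the job is handed in when it is done.

Besides the shell and the picture viewer there is one more tool, called after "Request:" as name(argument=value, ...) on one line, values as JSON. play_rows: Moves the arm, as the interface text tells. Its arguments: {"type":"object","properties":{"targets":{"type":"array"},"newtons":{"type":"number"}},"required":["targets"]}

```bash
mkdir -p pics
cat > h.py <<'E'
import numpy as np, cv2
from station import sensors, eyes, finish_job
from scipy.spatial.transform import Rotation as R
def cal(c):
    k=eyes.get_calibration(c); return np.array(k["camera_matrix"],float),np.array(k["distortion"],float),np.array(k["cam_to_world"],float)
def ray(c,xy):
    K,D,T=cal(c); p=cv2.undistortPoints(np.array([[xy]],float),K,D)[0,0]
    return T[:3,3],T[:3,:3]@np.array([p[0],p[1],1])
def atz(c,xy,z):
    o,d=ray(c,xy); return o+d*(z-o[2])/d[2]
def proj(c,P):
    K,D,T=cal(c); W=np.linalg.inv(T); return cv2.projectPoints(np.atleast_2d(np.array(P,float)),cv2.Rodrigues(W[:3,:3])[0],W[:3,3],K,D)[0][:,0]
def tri(a,b): # [(cam,xy)..]
    A=np.zeros((3,3));B=np.zeros(3)
    for c,xy in (a,b):
        o,d=ray(c,xy);d=d/np.linalg.norm(d);M=np.eye(3)-np.outer(d,d);A+=M;B+=M@o
    return np.linalg.solve(A,B)
def save(c,n):
    im=eyes.capture(c); cv2.imwrite("pics/"+n+".png",im[:,:,::-1]); return im
E
python3 - <<'E'
from h import *
np.set_printoptions(precision=4,suppress=True)
a=save("scene","s0");b=save("top","t0")
print(cal("scene")[2],cal("top")[2])
for t in "canister canister_bore lid lid_handle lid_bore brush brush_pot pin_dish red_jar black_jar small_bowl wood_rib".split():
  for c in ("scene","top"):
    print(t,c,[(np.round(q["xy"],1),round(q["confidence"],2)) for q in eyes.spot_point(t,c)[:3]])
print(sensors.get_obs())
E
```

```text
[[ 0.5767  0.5924 -0.5625  1.2426]
 [ 0.8169 -0.423   0.392  -0.4887]
 [-0.0057 -0.6857 -0.7279  0.991 ]
 [ 0.      0.      0.      1.    ]] [[-0.0045 -0.9966  0.0825  0.4366]
 [-1.      0.0041 -0.0041  0.0274]
 [ 0.0038 -0.0825 -0.9966  1.3477]
 [ 0.      0.      0.      1.    ]]
canister scene [(array([293.3, 161.5]), 0.84), (array([188. , 202.3]), 0.76), (array([273.8, 220.3]), 0.64)]
canister top [(array([337.8, 294.9]), 0.95), (array([280.6, 221.3]), 0.93), (array([214.2, 284.3]), 0.72)]
canister_bore scene [(array([182.4, 193.4]), 0.94), (array([291.7, 147.1]), 0.88), (array([275. , 213.3]), 0.72)]
canister_bore top [(array([355.7, 267.1]), 0.88), (array([228.7, 265.1]), 0.85), (array([299.5, 195.5]), 0.57)]
lid scene [(array([364.7, 172.6]), 0.67)]
lid top [(array([171.2, 223.9]), 0.69), (array([131. , 169.3]), 0.31), (array([344.2, 144.1]), 0.18)]
lid_handle scene [(array([368.6, 162.9]), 0.62)]
lid_handle top [(array([169.1, 221.8]), 0.63), (array([161.8, 196.3]), 0.5)]
lid_bore scene [(array([390.3, 180.6]), 0.87)]
lid_bore top [(array([162. , 194.6]), 0.73)]
brush scene [(
[... 501 characters left out ...]
436.9, 187.3]), 0.77)]
small_bowl top [(array([130.5, 169.2]), 0.68), (array([162.3, 198.5]), 0.17)]
wood_rib scene []
wood_rib top [(array([422.4, 175.5]), 0.59)]
{'time': 1.3, 'joints': array([ 1.1782,  0.6284,  0.0385,  1.5174, -0.027 ,  0.9963, -0.02  ]), 'qvel': array([-0.0022,  0.    , -0.0005, -0.0025, -0.0005,  0.0008,  0.0003]), 'effort': array([ -0.0005, -56.3275,   1.2257, -19.3777,   0.011 ,   0.0018,
         0.    ]), 'eef_pos': array([ 0.2087, -0.6156,  0.2313]), 'tool_rot': array([ 0.9867,  0.1627,  0.    , -0.    ]), 'contact_force': array([-0.9415, -0.3002, -0.7479]), 'wrist_torque': array([0.044 , 0.0352, 0.0496]), 'gripper_force': 0.0, 'gripper_width': 0.9978316158878358}
```

```bash
sleep 1
```

```text
(no output)
```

View pics/s0.png

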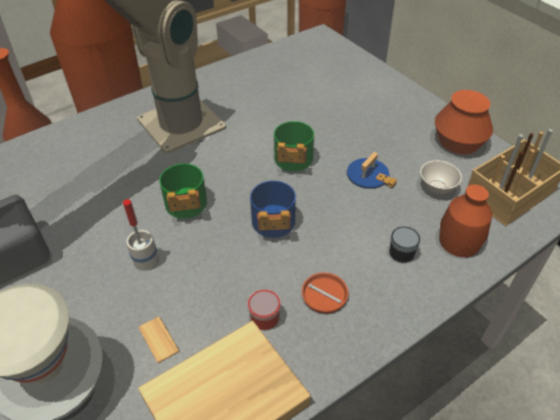

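View pics/t0.png

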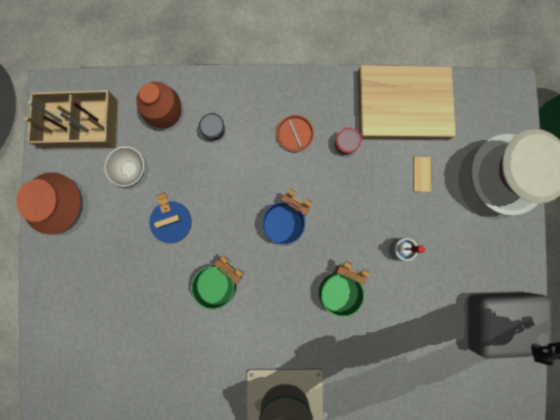

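The scene view shows the blue canister at (274,208), the lid at (368,172), and the brush in its pot at (142,248). The top view has them at (284,222), (170,222) and (406,249). The two green look-alikes are nearer the robot. Next I'll measure positions.

```bash
cat > m.py <<'E'
from h import *
from scipy.optimize import least_squares
np.set_printoptions(precision=4,suppress=True)
def fit(obs,g):  # obs: (cam,local pt,xy); fits x,y,yaw on table z=0
    def W(p,l): c,s=np.cos(p[2]),np.sin(p[2]); return [p[0]+c*l[0]-s*l[1],p[1]+s*l[0]+c*l[1],l[2]]
    f=lambda p:np.concatenate([proj(c,W(p,l))[0]-xy for c,l,xy in obs])
    r=least_squares(f,g,loss="soft_l1"); return r.x,r.fun
def pts(t,c,near,tol=30):
    for q in eyes.spot_point(t,c):
        if np.hypot(*(np.array(q["xy"])-near))<tol: return np.array(q["xy"])
def mask(t,c,near):
    for q in eyes.silhouettes(t,c):
        m=q["mask"]; v=np.argwhere(m).mean(0)[::-1]
        if np.hypot(*(v-near))<30: return m
E
python3 - <<'E'
from m import *
S=cv2.imread("pics/s0.png");T=cv2.imread("pics/t0.png")
eyes.capture("scene");eyes.capture("top")
def obs(l):
    o=[]
    for t,L,c,n in l:
        p=pts(t,c,n)
        if p is not None: o.append((c,L,p))
        else: print("miss",t,c)
    return o
C=obs([("canister",(0,0,0),"scene",(274,218)),("canister",(0,0,0),"top",(282,222)),("canister_bore",(.074,0,.106),"scene",(275,213)),("canister_bore",(.074,0,.106),"top",(299,196))])
L=obs([(t,l,c,n) for t,l in(("lid",(0,0,0)),("lid_handle",(0,0,.047)),("lid_bore",(.074,0,.01))) for c,n in (("scene",(375,172)),("top",(168,212)))])
for n,o,g in(("can",C,[.6,0,0]),("lid",L,[.6,.3,0])): print(n,*fit(o,g))
# blue blobs, orange
for n,I,c in(("scene",S,0),("top",T,0)):
    h=cv2.cvtColor(I,cv2.COLOR_BGR2HSV)
    blue=cv2.inRange(h,(105,120,40),(130,255,255))
    k,lab,st,ce=cv2.connectedComponentsWithStats(blue)
    print(n,[(st[i],ce[i]) for i in range(1,k) if st[i,4]>150])
    red=cv2.inRange(h,(0,170,80),(6,255,255))|cv2.inRange(h,(172,170,80),(180,255,255))
    k,lab,st,ce=cv2.connectedComponentsWithStats(red)
    print("red",[(st[i],ce[i]) for i in range(1,k) if 20<st[i,4]<400])
for c in("scene","top"):
  for t in("brush","brush_pot","lid","canister"):
    print(t,c,[(np.round(q["rect"]),round(q["confidence"],2)) for q in eyes.find_in(t,c)[:3]])
a=cv2.resize(S[150:290,80:320],None,fx=3,fy=3,interpolation=2);b=cv2.resize(T[170:260,240:440],None,fx=3.6,fy=3.6,interpolation=2)
cv2.imwrite("pics/a.png",a);cv2.imwrite("pics/b.png",b)
E
```

```text
can [ 0.4934  0.0071 -0.6122] [ 0.1999  0.8302  0.8136 -0.6465  0.4171 -0.8494 -0.04    1.4085]
lid [0.4989 0.312  0.2987] [ 0.3459 -0.3304  1.1909 -0.5218 -1.1745 -3.8058 -1.0003 -2.6346 -1.432
 -2.9075 -0.1011 -1.0062]
scene [(array([348, 159,  41,  28, 605], dtype=int32), array([365.6579, 173.876 ])), (array([251, 182,  44,  31, 520], dtype=int32), array([277.8231, 199.8192]))]
red [(array([124, 200,   6,   8,  34], dtype=int32), array([126.5   , 202.7353]))]
top [(array([ 150,  202,   41,   41, 1009], dtype=int32), array([171.1576, 223.445 ])), (array([ 263,  202,   42,   42, 1305], dtype=int32), array([282.5172, 223.6176]))]
red [(array([418, 247,   6,   5,  27], dtype=int32), array([420.4074, 248.9259]))]
brush scene [(array([124., 200., 149., 246.]), 0.65)]
brush_pot scene [(array([128., 228., 157., 269.]), 0.9)]
lid scene [(array([346., 150., 396., 188.]), 0.66), (array([123., 229., 156., 269.]), 0.51), (array([302., 277., 347., 314.]), 0.38)]
canister scene [(array([159., 164., 206., 220.]), 0.9), (array([251., 179., 296., 239.]), 0.88), (array([274., 123., 315., 171.]), 0.83)]
brush top [(array([401., 243., 424., 254.]), 0.67)]
brush_pot top [(array([392., 237., 416., 262.]), 0.83)]
lid top [(array([152., 194., 190., 242.]), 0.78)]
canister top [(array([188., 256., 244., 310.]), 0.88), (array([313., 264., 366., 316.]), 0.72), (array([261., 188., 313., 245.]), 0.61)]
```

View pics/a.png

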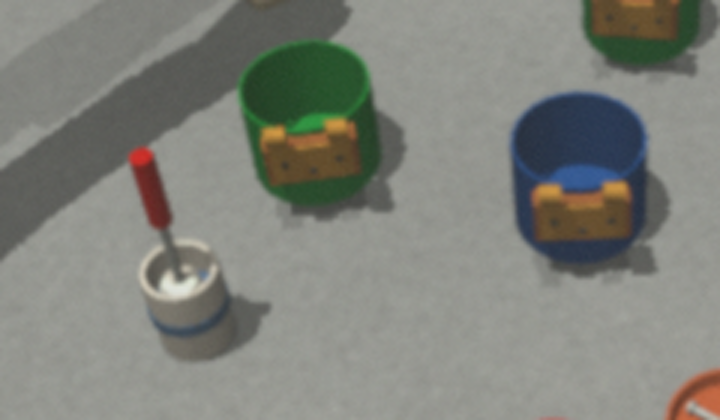

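View pics/b.png

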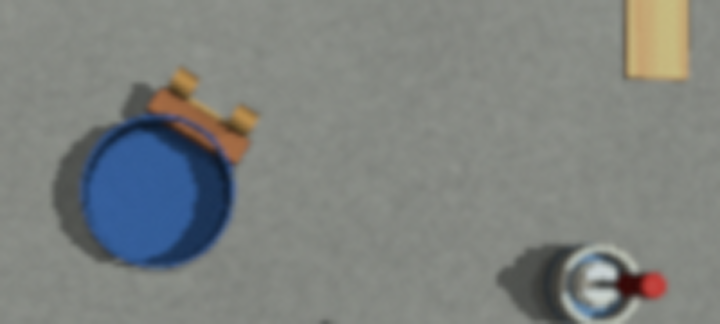

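Crop a puts the brush handle top at (142,157) and its bottom at (161,222), and the canister knuckles at (545,194) and (616,190). In crop b the canister rim is centred at (158,191), the knuckles are at (184,82) and (243,121), and the handle end is at (652,285).

Run:
```python
from m import *
A=lambda u,v:np.array([(u+.5)/3-.5+80,(v+.5)/3-.5+150]); B=lambda u,v:np.array([(u+.5)/3.6-.5+240,(v+.5)/3.6-.5+170])
k=.0245
o=[("top",(0,0,.09),B(158,191.5)),("top",(.074,k,.112),B(184,82)),("top",(.074,-k,.112),B(243,121)),
("scene",(.079,-k,.110),A(545,196)),("scene",(.079,k,.110),A(616,191)),("scene",(0,0,.09),A(579,145))]
p,f=fit(o,[.5,0,-.6]); print("can",p,f)
ht=tri(("scene",A(142,157)),("top",B(652,285)));hb=tri(("scene",A(161,222)),("top",B(622,285)))
print(ht,hb,"top ray z.205",atz("top",B(652,285),.205))
d=(ht-hb);print(d/np.linalg.norm(d))
print("pot mouth",atz("top",B(600,283),.08),atz("scene",A(180,270),.08), "base scene",atz("scene",A(197,335),.0))
print("lid blue ctr z=.01",atz("top",(170,222.),.01))
```

```text
can [ 0.4926  0.0034 -0.5702] [-0.0416 -0.4445  0.4173 -0.4908  0.5273 -0.9048  1.1135 -1.3045 -0.9042
 -0.4282 -0.287  -3.197 ]
[ 0.4237 -0.3166  0.1996] [ 0.4228 -0.3167  0.1306] top ray z.205 [ 0.4238 -0.3149  0.205 ]
[0.012  0.0012 0.9999]
pot mouth [ 0.4242 -0.3141  0.08  ] [ 0.4274 -0.3157  0.08  ] base scene [ 0.4255 -0.3179  0.    ]
lid blue ctr z=.01 [0.4982 0.3107 0.01  ]
```

```bash
cat > p.py <<'E'
from h import *
def plan(way,pos=None,yaw=None):
    o=sensors.get_obs(); r=R.from_quat(o["tool_rot"])
    x=r.as_matrix()[:,0]
    if pos is None: pos=o["eef_pos"]
    if yaw is None: yaw=np.arctan2(x[1],x[0])
    print("t",o["time"],"pos",np.round(pos,4),"yaw",round(yaw,3),"tilt",np.round(r.as_matrix()[:,2],3),"F",np.round(o["contact_force"],1),"w",round(o["gripper_width"],3),"gf",round(o["gripper_force"],1))
    for P,Y,step,claw in way:
        P=np.array(P,float);d=P-pos;dy=(Y-yaw+np.pi)%(2*np.pi)-np.pi
        n=int(max(1,np.ceil(np.linalg.norm(d)/step-1e-6),np.ceil(abs(dy)/.18-1e-6)))
        rows=[]
        for i in range(n):
            c,s=np.cos(yaw),np.sin(yaw); M=np.array([[c,s,0],[s,-c,0],[0,0,-1]])
            t=M.T@d/n*100
            rows.append([0,0,round(-dy/n,3),*np.round(t,2).tolist(),claw]); yaw+=dy/n
        pos=P; print(n); print(",".join(",".join("%g"%v for v in q) for q in rows))
E
python3 -c "
from p import *
b=[.4235,-.316]
plan([((*b,.25),.986,.055,1),((*b,.150),.986,.05,1)])"
```

```text
t 2.3 pos [ 0.2087 -0.6156  0.2313] yaw 0.327 tilt [ 0.  0. -1.] F [-0.   0.4  0.3] w 0.999 gf 0.0
7
0,0,-0.094,4.28,-3.07,-0.27,1,0,0,-0.094,4.55,-2.65,-0.27,1,0,0,-0.094,4.78,-2.21,-0.27,1,0,0,-0.094,4.97,-1.75,-0.27,1,0,0,-0.094,5.11,-1.28,-0.27,1,0,0,-0.094,5.21,-0.79,-0.27,1,0,0,-0.094,5.26,-0.3,-0.27,1
2
0,0,-0,0,0,5,1,0,0,-0,0,0,5,1
```

Request:
play_rows(targets=[0,0,-0.094,4.28,-3.07,-0.27,1,0,0,-0.094,4.55,-2.65,-0.27,1,0,0,-0.094,4.78,-2.21,-0.27,1,0,0,-0.094,4.97,-1.75,-0.27,1,0,0,-0.094,5.11,-1.28,-0.27,1,0,0,-0.094,5.21,-0.79,-0.27,1,0,0,-0.094,5.26,-0.3,-0.27,1,0,0,0,0,0,0,1,0,0,0,0,0,0,1], newtons=50)

```text
time: 3.42
eef_pos: [0.4234, -0.3166, 0.2503]
tool_rot: [0.881, 0.472, -0.0, 0.0]
contact_force: [0.6, -0.7, 0.9]
gripper_width: 0.999
gripper_force: 0.0
```

```bash
python3 -c "
from p import *
b=[.4235,-.316]
plan([((*b,.25),.986,.055,1),((*b,.150),.986,.04,1)])
S=save('scene','s1');T=save('top','t1')
cv2.imwrite('pics/c.png',np.hstack([cv2.resize(S[170:290,80:200],None,fx=3,fy=3),cv2.resize(T[190:310,340:460],None,fx=3,fy=3)])[:,:,::-1])"
```

```text
t 3.425 pos [ 0.4234 -0.3166  0.2503] yaw 0.984 tilt [-0.    -0.001 -1.   ] F [ 0.6 -0.7  0.9] w 0.999 gf 0.0
1
0,0,-0.002,0.06,-0.03,0.03,1
3
0,0,-0,0,0,3.33,1,0,0,-0,0,0,3.33,1,0,0,-0,0,0,3.33,1
```

View pics/c.png

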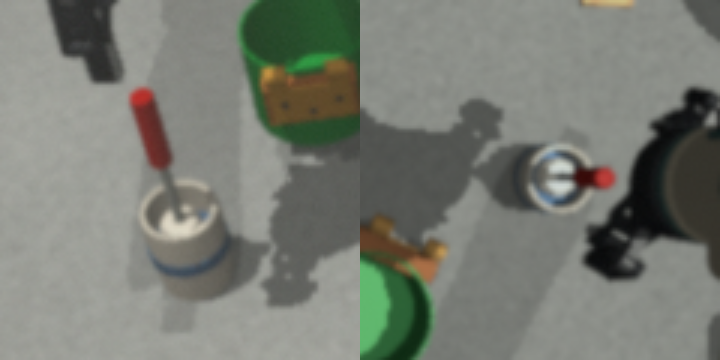

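The crop shows the brush upright in its pot, handle end at (600,177) in the right half. The fingers, at about (610,250) and (700,100), sit to the right of it. I'll compare that with the projected TCP.

```bash
python3 -c "
from p import *
o=sensors.get_obs();p=o['eef_pos'];M=R.from_quat(o['tool_rot']).as_matrix()
for c in('scene','top'):
  print(c,[np.round(proj(c,p+M@[0,y,z])[0],1).tolist() for y,z in((0,0),(.05,-.013),(-.05,-.013),(0,-.1))],proj(c,[.4235,-.316,.205]),proj(c,[.4235,-.316,.0]))
S=cv2.imread('pics/s1.png');T=cv2.imread('pics/t1.png')
for c,I in (('scene',S),('top',T)):
  for y,z in((0,0),(.05,-.013),(-.05,-.013)):
    u=proj(c,p+M@[0,y,z])[0]; cv2.circle(I,tuple(int(v) for v in np.round(u)),2,(0,255,255),-1)
cv2.imwrite('pics/d.png',np.hstack([cv2.resize(S[130:290,30:190],None,fx=2.5,fy=2.5),cv2.resize(T[180:340,370:530],None,fx=2.5,fy=2.5)]))"
```

```text
scene [[121.1, 184.6], [114.9, 197.7], [124.2, 163.4], [109.5, 146.8]] [[126.73336791 200.05537718]] [[145.71444016 260.41525458]]
top [[427.7, 249.4], [441.2, 230.6], [417.7, 268.4], [442.6, 249.8]] [[421.21191324 248.91200734]] [[399.29766517 248.31748826]]
```

View pics/d.png

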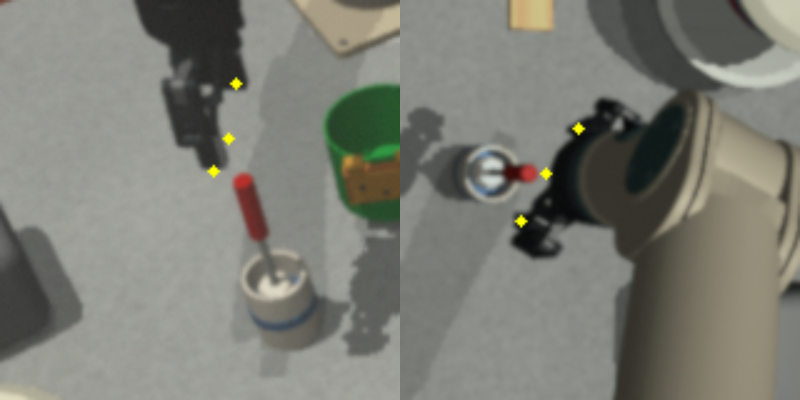

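The projected TCP and fingertips (yellow) match the gripper in both views, so the offset was only perspective. Descending and closing.

Request:
play_rows(targets=[0,0,0,0,0,3.3,1,0,0,0,0,0,3.3,1,0,0,0,0,0,3.3,1,0,0,0,0,0,0,0,0,0,0,0,0,0,0,0,0,0,0,0,0,0,0,0,0,0,0,0,0,0,0,0,0,0,0,0], newtons=50)

```text
time: 4.53
eef_pos: [0.4249, -0.3169, 0.1525]
tool_rot: [0.881, 0.473, 0.001, 0.002]
contact_force: [0.8, -0.7, 6.4]
gripper_width: 0.196
gripper_force: 49.1
```

```bash
python3 -c "
from p import *
eyes.capture('scene');eyes.capture('top')
c=[.493,.005]
plan([((.4234,-.3166,.265),.986,.05,0),((*c,.265),.986,.055,0),((*c,.168),.986,.04,0)])"
```

```text
t 4.625 pos [ 0.425  -0.3169  0.1525] yaw 0.985 tilt [ 0.003 -0.002 -1.   ] F [ 0.6 -0.2  5.9] w 0.199 gf 49.1
3
0,0,-0,-0.02,-0.05,-3.75,0,0,0,-0,-0.02,-0.05,-3.75,0,0,0,-0,-0.02,-0.05,-3.75,0
6
0,0,-0,5.11,-1.99,0,0,0,0,-0,5.11,-1.99,0,0,0,0,-0,5.11,-1.99,0,0,0,0,-0,5.11,-1.99,0,0,0,0,-0,5.11,-1.99,0,0,0,0,-0,5.11,-1.99,0,0
3
0,0,-0,0,0,3.23,0,0,0,-0,0,0,3.23,0,0,0,-0,0,0,3.23,0
```

Request:
play_rows(targets=[0,0,0,0,0,-4,0,0,0,0,0,0,-4,0,0,0,0,0,0,-4,0,0,0,0,5.1,-2,0,0,0,0,0,5.1,-2,0,0,0,0,0,5.1,-2,0,0,0,0,0,5.1,-2,0,0,0,0,0,5.1,-2,0,0,0,0,0,5.1,-2,0,0,0,0,0,0,0,0,0,0,0,0,0,0,0,0])

```text
time: 6.0
eef_pos: [0.4924, 0.0047, 0.271]
tool_rot: [0.881, 0.473, -0.001, 0.0]
contact_force: [-0.6, -0.6, -1.2]
gripper_width: 0.195
gripper_force: 49.0
```

```bash
python3 -c "
from p import *
S=save('scene','s2');T=save('top','t2')
plan([((.493,.005,.272),.986,.05,0)])
cv2.imwrite('pics/e.png',np.hstack([cv2.resize(S[100:260,190:350],None,fx=2.5,fy=2.5),cv2.resize(T[150:310,200:360],None,fx=2.5,fy=2.5)])[:,:,::-1])"
```

```text
t 6.1 pos [0.4926 0.0035 0.271 ] yaw 0.982 tilt [-0.001 -0.001 -1.   ] F [-0.8 -0.6  0.2] w 0.195 gf 49.0
1
0,0,-0.004,0.15,-0.04,-0.1,0
```

View pics/e.png

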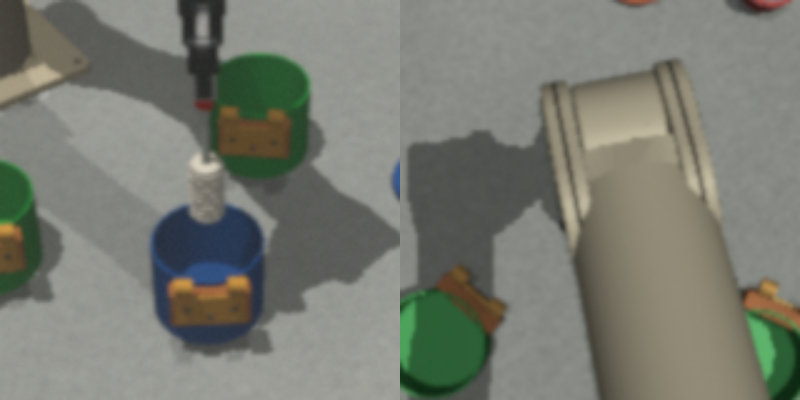

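The crop shows the brush held upright over the blue canister, head at (207,190) and mouth centre at about (208,250). The arm blocks the top camera here. Now the scrub strokes.

Request:
play_rows(targets=[0,0,0,0,0,3,0,0,0,0,0,0,3,0,0,0,0,0,0,3,0,0,0,0,0,0,2,0,0,0,0,0,0,0,0,0,0,0,0,0,0,0,0,0,0,0,0,-3,0,0,0,0,0,0,-3.5,0,0,0,0,0,0,0,0,0,0,0,0,0,0,0,0,0,0,0,0,3,0,0,0,0,0,0,3.5,0,0,0,0,0,0,0,0,0,0,0,0,0,0,0])

```text
time: 7.85
eef_pos: [0.4933, 0.0053, 0.1616]
tool_rot: [0.881, 0.473, 0.0, -0.0]
contact_force: [-0.1, 0.1, -0.3]
gripper_width: 0.196
gripper_force: 49.0
```

```bash
python3 -c "
from p import *
c=[.493,.004];b=[.425,-.3165]
plan([((*c,.275),.986,.04,0),((*b,.275),.986,.055,0),((*b,.154),.986,.04,0)])"
```

```text
t 7.85 pos [0.4933 0.0053 0.1616] yaw 0.985 tilt [ 0.  0. -1.] F [-0.1  0.1 -0.3] w 0.196 gf 49.0
3
0,0,-0,-0.04,0.02,-3.78,0,0,0,-0,-0.04,0.02,-3.78,0,0,0,-0,-0.04,0.02,-3.78,0
6
0,0,-0,-5.08,2,0,0,0,0,-0,-5.08,2,0,0,0,0,-0,-5.08,2,0,0,0,0,-0,-5.08,2,0,0,0,0,-0,-5.08,2,0,0,0,0,-0,-5.08,2,0,0
4
0,0,-0,0,0,3.03,0,0,0,-0,0,0,3.03,0,0,0,-0,0,0,3.03,0,0,0,-0,0,0,3.03,0
```

Request:
play_rows(targets=[0,0,0,0,0,0.4,0,0,0,0,0,0,0.4,0,0,0,0,0,0,0.2,0,0,0,0,0,0,0,0])

```text
time: 8.35
eef_pos: [0.4938, 0.0052, 0.1524]
tool_rot: [0.881, 0.473, 0.001, 0.001]
contact_force: [-1.6, -0.6, 7.6]
gripper_width: 0.199
gripper_force: 50.0
```

Request:
play_rows(targets=[0,0,0,0,0,-4.1,0,0,0,0,0,0,-4.1,0,0,0,0,0,0,-4.1,0,0,0,0,-5.1,2,0,0,0,0,0,-5.1,2,0,0,0,0,0,-5.1,2,0,0,0,0,0,-5.1,2,0,0,0,0,0,-5.1,2,0,0,0,0,0,-5.1,2,0,0,0,0,0,0,0,0,0,0,0,0,0,0,0,0])

```text
time: 9.72
eef_pos: [0.4238, -0.3154, 0.2741]
tool_rot: [0.881, 0.473, 0.0, -0.0]
contact_force: [1.1, 1.4, -0.4]
gripper_width: 0.194
gripper_force: 49.2
```

```bash
python3 -c "
from p import *
b=[.425,-.3165]
plan([((*b,.275),.986,.055,0),((*b,.155),.986,.04,0)])
S=save('scene','s3');T=save('top','t3')
cv2.imwrite('pics/f.png',np.hstack([cv2.resize(S[170:290,80:200],None,fx=3.3,fy=3.3),cv2.resize(T[190:310,340:460],None,fx=3.3,fy=3.3)])[:,:,::-1])"
```

```text
t 9.725 pos [ 0.4238 -0.3154  0.2741] yaw 0.985 tilt [-0.     0.001 -1.   ] F [ 1.1  1.4 -0.4] w 0.194 gf 49.2
1
0,0,-0.001,-0.02,0.16,-0.09,0
3
0,0,-0,0,0,4,0,0,0,-0,0,0,4,0,0,0,-0,0,0,4,0
```

View pics/f.png

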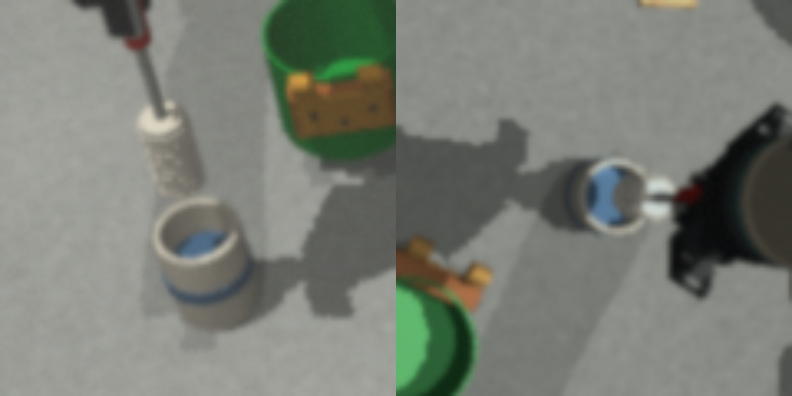

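The crop shows the brush over the empty pot, mouth centre at (615,196) in the right half, with the head lined up. Lowering it.

Request:
play_rows(targets=[0,0,0,0,0.1,3,0,0,0,0,0,0,3,0,0,0,0,0,0,3,0,0,0,0,0,0,2.9,0,0,0,0,0,0,0,0,0,0,0,0,0,0,0])

```text
time: 10.58
eef_pos: [0.4255, -0.3161, 0.1561]
tool_rot: [0.881, 0.473, 0.0, 0.0]
contact_force: [0.0, -0.6, -0.3]
gripper_width: 0.194
gripper_force: 49.6
```

Request:
play_rows(targets=[0,0,0,0,0,0.25,0,0,0,0,0,0,0,0.3,0,0,0,0,0,0,0.5,0,0,0,0,0,0,1,0,0,0,0,0,0,1,0,0,0,0,0,0,1,0,0,0,0,0,0,1,0,0,0,0,0,-3.5,1,0,0,0,0,0,-4,1,0,0,0,0,0,-4,1,0,0,0,0,0,0,1])

```text
time: 11.95
eef_pos: [0.4264, -0.3178, 0.2708]
tool_rot: [0.881, 0.473, 0.002, 0.003]
contact_force: [0.4, 0.8, 0.4]
gripper_width: 1.0
gripper_force: 0.0
```

Run:
```python
from p import *
from m import fit,pts
np.set_printoptions(precision=4,suppress=True)
S=save('scene','s4');T=save('top','t4')
o=[]
for t,l in(("lid",(0,0,0)),("lid_handle",(0,0,.047)),("lid_bore",(.074,0,.01))):
  for c,n in (("scene",(375,172)),("top",(168,212))):
    q=pts(t,c,n)
    if q is not None:o.append((c,l,q))
print(fit(o,[.5,.31,.3]))
print([ (q["rect"],q["confidence"]) for q in eyes.find_in("brush","scene")],[ (q["rect"]) for q in eyes.find_in("brush","top")])
L=(.498,.311)
plan([((*L,.25),1.87-3.1416+3.1416,.055,1),((*L,.035),1.87,.045,1)])
def up(I,x,y,w,h,f): return cv2.resize(I[y:y+h,x:x+w],None,fx=f,fy=f,interpolation=2)
cv2.imwrite('pics/g.png',np.hstack([up(S,335,140,72,60,5),up(T,140,186,72,60,5)])[:,:,::-1])
```

```text
(array([0.4961, 0.313 , 0.2515]), array([ 0.8439,  2.1506,  0.6084, -0.3902, -0.4892, -3.7233, -0.4968,
        0.0335, -0.3493, -0.3553]))
[([125.9, 201.7, 150.5, 248.9], 0.64)] [[400.5, 241.4, 422.4, 252.5]]
t 12.45 pos [ 0.4244 -0.3165  0.2671] yaw 0.985 tilt [-0.001  0.001 -1.   ] F [ 0.3 -0.5 -0.5] w 1.003 gf 0.0
12
0,0,-0.074,4.7,-2.38,0.14,1,0,0,-0.074,4.86,-2.03,0.14,1,0,0,-0.074,4.99,-1.67,0.14,1,0,0,-0.074,5.1,-1.29,0.14,1,0,0,-0.074,5.19,-0.91,0.14,1,0,0,-0.074,5.24,-0.53,0.14,1,0,0,-0.074,5.26,-0.14,0.14,1,0,0,-0.074,5.26,0.25,0.14,1,0,0,-0.074,5.23,0.63,0.14,1,0,0,-0.074,5.17,1.02,0.14,1,0,0,-0.074,5.08,1.4,0.14,1,0,0,-0.074,4.96,1.77,0.14,1
5
0,0,0,0,0,4.3,1,0,0,0,0,0,4.3,1,0,0,0,0,0,4.3,1,0,0,0,0,0,4.3,1,0,0,0,0,0,4.3,1
```

View pics/g.png

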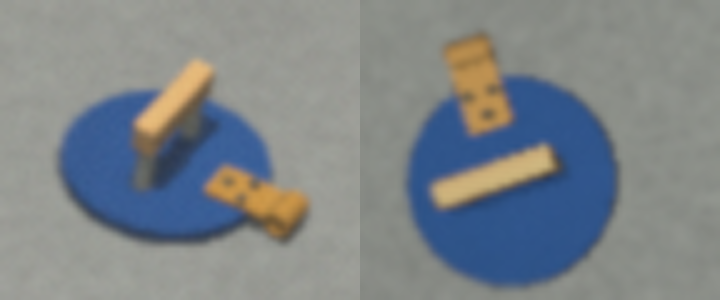

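The lid crop (right half) has the disc centred at (512,181), the bar from (434,194) to (553,160), and the knuckle at (468,52). That gives a yaw of about 0.285 and a centre near (0.498, 0.311).

Request:
play_rows(targets=[0,0,-0.072,4.7,-2.38,0.14,1,0,0,-0.072,4.86,-2.03,0.14,1,0,0,-0.072,4.99,-1.67,0.14,1,0,0,-0.072,5.1,-1.29,0.14,1,0,0,-0.072,5.19,-0.91,0.14,1,0,0,-0.072,5.24,-0.53,0.14,1,0,0,-0.072,5.26,-0.14,0.14,1,0,0,-0.072,5.26,0.25,0.14,1,0,0,-0.072,5.23,0.63,0.14,1,0,0,-0.072,5.17,1.02,0.14,1,0,0,-0.072,5.08,1.4,0.14,1,0,0,-0.072,4.96,1.77,0.14,1,0,0,0,0,0,0,1])

```text
time: 14.08
eef_pos: [0.503, 0.3156, 0.2505]
tool_rot: [0.6, 0.8, 0.001, -0.002]
contact_force: [0.2, -1.0, 0.3]
gripper_width: 0.998
gripper_force: 0.0
```

Run:
```python
from p import *
L=(.498,.311)
plan([((*L,.15),1.856,.055,1),((*L,.030),1.856,.045,1)])
print(atz("top",(166.9,221.5),.056),atz("top",(170.4,222.1),.01))
print([(np.round(q["rect"]),round(q["confidence"],2)) for q in (eyes.capture("top") is not None)*[1] and eyes.find_in("brush","top")],tri(("scene",(127,203)),("top",(420,248))))
```

```text
t 14.075 pos [0.503  0.3156 0.2505] yaw 1.856 tilt [-0.001  0.004 -1.   ] F [ 0.2 -1.   0.3] w 0.998 gf 0.0
2
0,0,-0,-0.15,-0.31,5.02,1,0,0,-0,-0.15,-0.31,5.02,1
3
0,0,-0,0,0,4,1,0,0,-0,0,0,4,1,0,0,-0,0,0,4,1
[0.49737293 0.30920922 0.056     ] [0.49788249 0.30957315 0.01      ]
[(array([106., 146., 144., 182.]), 0.71), (array([398., 240., 425., 256.]), 0.52)] [ 0.42506379 -0.31647774  0.19760791]
```

Request:
play_rows(targets=[0,0,0,-0.43,-0.7,4,1,0,0,0,0,0,5,1,0,0,0,0,0,5,1,0,0,0,0,0,4,1,0,0,0,0,0,4,1,0,0,0,0,0,0,1,0,0,0,0,0,0,0,0,0,0,0,0,0,0,0,0,0,0,0,0,0,0,0,0,0,0,0,0,0,0,0,0,0,0,0,0,0,0,0,0,0,0], newtons=70)

```text
time: 15.68
eef_pos: [0.5003, 0.3048, 0.0323]
tool_rot: [0.602, 0.798, 0.001, 0.001]
contact_force: [0.9, -0.9, 8.2]
gripper_width: 0.148
gripper_force: 70.3
```

Request:
play_rows(targets=[0,0,0,0,0,-2,0,0,0,0,0,0,-3.5,0,0,0,0,0,0,-4,0,0,0,0,0,0,-3.5,0,0,0,0,0,0,-1.5,0,0,0,0,0,0,0,0])

```text
time: 16.42
eef_pos: [0.499, 0.3041, 0.1762]
tool_rot: [0.602, 0.798, 0.0, 0.0]
contact_force: [0.8, -0.2, -2.9]
gripper_width: 0.147
gripper_force: 69.0
```

Run:
```python
from p import *
plan([((.493,.005,.175),.986,.04,0)])
```

```text
t 16.425 pos [0.499  0.3041 0.1762] yaw 1.849 tilt [ 0.001  0.    -1.   ] F [ 0.8 -0.2 -2.9] w 0.147 gf 69.0
8
0,0,0.108,-3.58,-1.1,0.01,0,0,0,0.108,-3.67,-0.71,0.01,0,0,0,0.108,-3.73,-0.31,0.01,0,0,0,0.108,-3.74,0.1,0.01,0,0,0,0.108,-3.71,0.5,0.01,0,0,0,0.108,-3.63,0.89,0.01,0,0,0,0.108,-3.51,1.28,0.01,0,0,0,0.108,-3.36,1.65,0.01,0
```

Request:
play_rows(targets=[0,0,0.108,-3.58,-1.1,0,0,0,0,0.108,-3.67,-0.71,0,0,0,0,0.108,-3.73,-0.31,0,0,0,0,0.108,-3.74,0.1,0,0,0,0,0.108,-3.71,0.5,0,0,0,0,0.108,-3.63,0.89,0,0,0,0,0.108,-3.51,1.28,0,0,0,0,0.108,-3.36,1.65,0,0,0,0,0,0,0,0,0,0,0,0,0,0,0,0])

```text
time: 17.68
eef_pos: [0.4919, 0.0054, 0.1748]
tool_rot: [0.881, 0.473, -0.001, -0.001]
contact_force: [0.2, -0.1, -1.9]
gripper_width: 0.152
gripper_force: 69.0
```

Run:
```python
from p import *
from m import pts
S=save('scene','s5');T=save('top','t5')
plan([])
for t in ("lid","lid_bore","lid_handle","canister","canister_bore"):
  for c in("scene","top"): print(t,c,[(np.round(q["xy"],1),round(q["confidence"],2)) for q in eyes.spot_point(t,c)])
I=cv2.resize(S[150:250,225:325],None,fx=6,fy=6,interpolation=2)
J=cv2.resize(T[150:250,225:325],None,fx=2,fy=2,interpolation=2); I=np.hstack([I,np.vstack([J,np.zeros((400,200,3),np.uint8)])])
cv2.imwrite('pics/i.png',I[:,:,::-1])
```

```text
t 17.775 pos [0.4922 0.0062 0.1753] yaw 0.987 tilt [-0.001  0.001 -1.   ] F [-0.8  0.6 -3.5] w 0.151 gf 69.0
lid scene [(array([271.5, 176.3]), 0.89), (array([145.2, 260.9]), 0.18)]
lid top []
lid_bore scene [(array([272.4, 196.5]), 0.89), (array([327.7, 297.1]), 0.45)]
lid_bore top []
lid_handle scene [(array([275.6, 164.7]), 0.58)]
lid_handle top []
canister scene [(array([186.2, 203.6]), 0.83), (array([273.8, 219.7]), 0.81), (array([293.2, 158.4]), 0.78), (array([274.7, 178.2]), 0.61)]
canister top [(array([212.9, 284.5]), 0.93), (array([333.6, 293.8]), 0.89)]
canister_bore scene [(array([181.5, 194.2]), 0.78), (array([290.2, 145.1]), 0.61), (array([274. , 215.7]), 0.55), (array([145.8, 260.9]), 0.21)]
canister_bore top [(array([230.4, 264.1]), 0.68), (array([296.5, 137.6]), 0.66), (array([358. , 268.3]), 0.64)]
```

View pics/i.png

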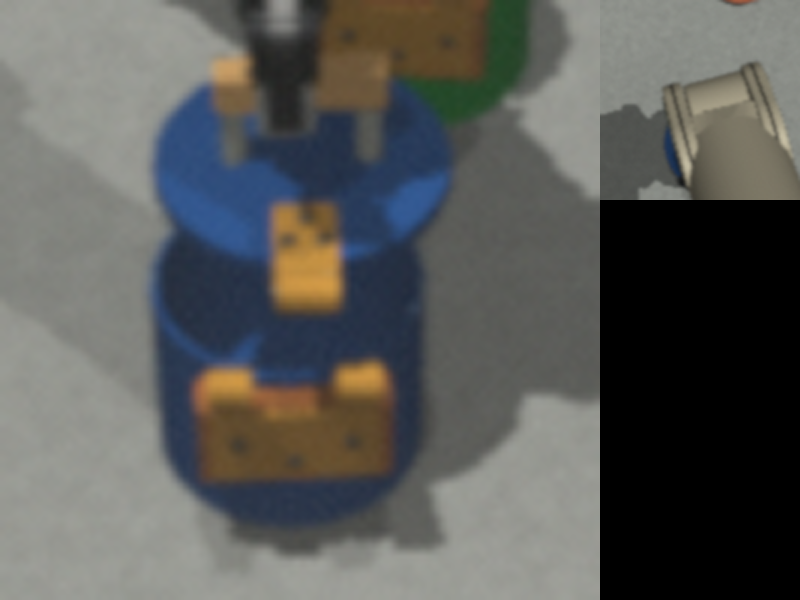

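The crop shows the lid level above the canister, with the knuckle at (308,290). The canister knuckles are at (228,388) and (362,384), so the gap centre is near col 295. The fingers grip the bar slightly left of its middle. That was my last picture; from here I work from numbers.

Run:
```python
from p import *
from scipy.optimize import least_squares
np.set_printoptions(precision=4,suppress=True)
A=lambda u,v:np.array([(u+.5)/6-.5+225,(v+.5)/6-.5+150])
B=lambda u,v:np.array([(u+.5)/3.6-.5+240,(v+.5)/3.6-.5+170])
print("can bore pick z.106",atz("scene",A(295,388),.106))
for c in([.4926,.0034,-.5702],[.4934,.0071,-.6122],[.493,.005,-.585]):
  u=np.array([np.cos(c[2]),np.sin(c[2])]);P=[*(np.array(c[:2])+.074*u),.106];print(P,(proj("scene",P)[0]+.5-[225,150])*6-.5,(proj("top",P)[0]))
z=.1753-.0323
print("lid bore pick",atz("scene",A(308,290),z+.01))
x=np.array([np.cos(-.584),np.sin(-.584)]);y=np.array([-x[1],x[0]])
for d in (0,.005): 
  P=[*(np.array([.4922,.0062])+.074*x+d*y*-1),z+.01]; print(d,P,(proj("scene",P)[0]+.5-[225,150])*6-.5)
  P=[*(np.array([.4922,.0062])+.074*x+d*y),z+.01]; print(-d,P,(proj("scene",P)[0]+.5-[225,150])*6-.5)
# top-view: knuckle positions at z~.112
print(atz("top",B(184,82),.112),atz("top",B(243,121),.112),atz("top",B(158,191.5),.09))
print("lid rim scene: left/right",atz("scene",A(153,165),z+.01),atz("scene",A(453,165),z+.01))
```

```text
can bore pick z.106 [ 0.559 -0.038  0.106]
[np.float64(0.5548926843617265), np.float64(-0.03654523094200763), 0.106] [292.029  379.8815] [299.2869 197.3406]
[np.float64(0.5539605437907853), np.float64(-0.035425528048036954), 0.106] [293.0698 377.1598] [298.8467 197.7101]
[np.float64(0.5546946943556408), np.float64(-0.03586275429243684), 0.106] [293.2168 378.8039] [299.0174 197.4198]
lid bore pick [ 0.5576 -0.0302  0.153 ]
0 [np.float64(0.5539355262557781), np.float64(-0.03460103917698821), 0.15300000000000002] [292.476  289.2963]
0 [np.float64(0.5539355262557781), np.float64(-0.03460103917698821), 0.15300000000000002] [292.476  289.2963]
0.005 [np.float64(0.55117869928436), np.float64(-0.03877235851859484), 0.15300000000000002] [278.9163 289.649 ]
-0.005 [np.float64(0.5566923532271962), np.float64(-0.030429719835381577), 0.15300000000000002] [306.0345 288.944 ]
[ 0.5668 -0.0149  0.112 ] [ 0.5393 -0.0558  0.112 ] [0.4914 0.0033 0.09  ]
lid rim scene: left/right [ 0.4677 -0.0403  0.153 ] [0.5346 0.0533 0.153 ]
```

Run:
```python
from p import *
S=cv2.imread('pics/s5.png');S0=cv2.imread('pics/s0.png');T=cv2.imread('pics/t0.png')
for n,I,r,c in(("s5 can",S,(208,222),(256,292)),("s5 lid",S,(182,205),(267,285))):
  print(n,"cols",c); 
  for v in range(*r): print(v," ".join("%3d"%x for x in I[v,c[0]:c[1],2]))
print("top0 cols 284-315")
for v in range(186,210): print(v," ".join("%3d"%x for x in T[v,284:315,2]))
```

```text
s5 can cols (256, 292)
208  46  47  46  42  40  41  41  45  47  48  48  43  38  41  41  40  37  38  39  42  40  39  42  38  39  43  39  43  41  40  46  44  42  39  39  37
209  45  47  46  50  46  48  51  50  54  54  51  46  42  40  39  38  41  41  40  40  40  41  42  36  41  45  49  51  52  61  69  70  57  42  40  35
210  44  45  46  59  67  75  78  81  78  78  68  50  44  40  41  43  39  42  40  40  40  41  43  41  50  71  84  90  93 111 123 125  99  63  43  39
211  43  46  66  97 120 132 135 135 136 130 107  74  49  42  41  46  43  45  42  44  44  42  41  46  70 114 141 148 152 167 180 176 146  92  52  43
212  49  68 106 149 176 184 187 189 188 182 151  99  59  48  47  45  48  41  46  46  45  43  42  50  91 146 180 190 194 197 201 197 170 121  71  43
213  60  99 145 178 195 200 202 204 206 199 167 112  71  57  54  55  57  55  54  58  58  53  53  63 100 151 182 191 193 195 192 189 172 129  78  47
214  69 122 163 182 190 191 194 194 194 193 171 135 108 102  95  91  91  88  91  95  95  81  69  77 103 139 163 169 171 173 172 171 158 129  87  49
215  71 126 162 171 169 167 170 169 171 1
[... 5155 characters left out ...]
 127 109  94  90  99 116 134 151 165 173 166 150 140 136 136
205  19  23  31  46  72  98 119 129 122 104  89  96 120 139 145 146 140 129 109  85  78  91 110 129 143 151 148 140 136 136 135
206  21  21  21  29  41  59  85 113 129 128 113  96  96 111 130 141 146 143 128 107  97  88  91 103 119 129 133 134 136 136 135
207  27  25  21  22  24  32  47  70  92 112 125 127 112  93  99 124 144 151 151 147 141 124 107 102 112 125 132 135 136 136 134
208  33  28  25  22  22  23  28  37  52  72  98 121 127 112  93 108 138 156 161 161 158 153 146 141 133 130 133 136 137 136 135
209  41  35  31  26  24  23  22  23  30  42  60  85 113 123 111 100 124 152 161 163 162 161 160 157 146 135 132 135 136 136 136
```

Run:
```python
from p import *
np.set_printoptions(precision=4,suppress=True)
x=np.array([np.cos(-.588),np.sin(-.588)]);y=np.array([-x[1],x[0]])
zl=.1753-.0323+.01
l=atz("scene",(275.75,197.0),zl)[:2];c=atz("scene",(273.3,212.8),.106)[:2]
print(l,c,"dx dy mm",(c-l)@x*1e3,(c-l)@y*1e3)
T=cv2.imread('pics/t0.png')[:,:,2].astype(float)
for a,b in(((187,196),(287,296)),((198,207),(303,313))):
  w=np.clip(T[a[0]:a[1],b[0]:b[1]]-145,0,None);v,u=np.mgrid[a[0]:a[1],b[0]:b[1]];q=((w*u).sum()/w.sum(),(w*v).sum()/w.sum());print(q,atz("top",q,.113))
```

```text
[ 0.555  -0.0288] [ 0.5547 -0.0363] dx dy mm 3.8869714903038717 -6.375448794287241
(np.float64(290.975), np.float64(191.83653846153845)) [ 0.5682 -0.0154  0.113 ]
(np.float64(307.6871609403255), np.float64(202.249547920434)) [ 0.5418 -0.0572  0.113 ]
```

Request:
play_rows(targets=[0,0,0,-0.62,0.37,0,0,0,0,0,0,0,1.5,0,0,0,0,0,0,1.5,0,0,0,0,0,0,1,0,0,0,0,0,0,0.4,0,0,0,0,0,0,0,0,0,0,0,0,0,0,0])

```text
time: 19.15
eef_pos: [0.4926, -0.0021, 0.1322]
tool_rot: [0.881, 0.473, 0.0, 0.0]
contact_force: [0.0, -0.4, -2.7]
gripper_width: 0.149
gripper_force: 69.0
```

Run:
```python
from p import *
plan([])
S=save('scene','s6')[:,:,0].astype(int)
for v in range(198,222): print(v," ".join("%3d"%x for x in S[v,256:292]))
```

```text
t 19.15 pos [ 0.4926 -0.0021  0.1322] yaw 0.985 tilt [ 0.001  0.    -1.   ] F [ 0.  -0.4 -2.7] w 0.149 gf 69.0
198  52  49  52  50  47  47  48  49  47  44  47  62  87 102 107 103  88  68  68  74  80  79  66  49  41  40  40  41  41  44  44  48  50  48  50  49
199  52  48  51  52  52  47  51  45  47  46  52  79 123 151 155 151 124  92  85 100 109 107  88  59  44  40  41  39  40  42  43  47  48  53  51  52
200  51  50  53  51  52  49  51  51  49  49  51  80 134 163 169 160 129  90  85 105 114 114  95  63  46  43  40  42  39  40  46  47  50  50  52  50
201  51  54  49  53  51  50  48  53  48  48  50  76 132 164 168 157 131 103  97 106 115 114  96  62  44  40  42  40  40  43  41  46  47  51  51  48
202  52  53  51  51  49  49  48  50  51  49  49  76 130 164 168 163 151 141 130 122 117 114  96  65  43  40  41  41  39  39  42  43  48  48  47  42
203  50  52  53  51  51  53  51  52  51  49  49  76 128 153 155 155 160 163 158 136 113 104  93  68  46  42  43  41  42  39  41  40  45  47  44  40
204  44  48  49  51  51  51  48  49  50  49  52  77 123 133 118 127 152 166 165 138 107 101  97  73  
[... 1862 characters left out ...]
 110 114 123 118 113 118 107  92  87  86  84  88  89  94  98  99  92  92  90  91  90  92  96 101 100  77  52
218  56  95 125 126 107  95  90  93  93  94  94 102 108 119 128 115  96  91  90  90  91  93  96 100 100  94  93  91  91  90  92  93  91  84  68  47
219  49  74  96 104 101  97  92  92  94  92  93  99 106 112 114 103  97  93  94  95  92  93  95  99  98  94  93  95  93  92  92  93  88  82  65  46
220  49  67  86  97 100 100  96  94  93  93  92  94  96 101 100  99  95  95  93  94  94  95  94  97  95  94  95  93  94  92  92  92  89  83  66  46
221  51  65  82  95  99  98  99  96  94  95  95  95  96  97  97  99  96  95  94  93  93  93  95  95  95  95  92  92  91  94  93  93  88  84  68  47
```

Request:
play_rows(targets=[0,0,0,0,-0.05,0.2,0,0,0,0,0,-0.05,0.19,0,0,0,0,0,0,0,0,0,0,0,0,0,0,0,0,0,0,0,0,0,0,0])

```text
invalid input at $.targets: expected a multiple of 7 numbers
```

Run:
```python
from p import *
plan([])
S=save('scene','s7')[:,:,0].astype(float)
def cr(c,r0,r1):
    q=S[r0:r1,c[0]:c[1]].mean(1); i=q.argmax(); a=np.polyfit([-1,0,1],q[i-1:i+2],2); pk=r0+i-a[1]/2/a[0]
    j=next(k for k in range(i,len(q)) if q[k]<150); return round(pk,2),round(r0+j-1+(q[j-1]-150)/(q[j-1]-q[j]),2)
for n,c in(("L",(260,265)),("lid",(270,278)),("lidL",(270,274)),("lidR",(274,278)),("R",(282,287))): print(n,cr(c,208,220))
row=S[212:215].mean(0); print(np.round(row[254:294]))
for yw in(-.5,-.57,-.64):
  x=np.array([np.cos(yw),np.sin(yw)]);y=np.array([-x[1],x[0]]);b=np.array([.493,.004])+.074*x
  print(yw,[np.round(proj("scene",[*(b+s*.0245*y),.106])[0],2) for s in(-1,1)])
```

```text
t 19.2 pos [ 0.4927 -0.0022  0.1323] yaw 0.985 tilt [ 0.001  0.    -1.   ] F [ 0.7 -0.2 -2.3] w 0.147 gf 69.0
L (np.float64(213.16), np.float64(215.61))
lid (np.float64(211.63), np.float64(214.38))
lidL (np.float64(211.34), np.float64(214.33))
lidR (np.float64(211.77), np.float64(214.43))
R (np.float64(212.22), np.float64(214.61))
[ 43.  42.  58.  96. 137. 168. 187. 191. 194. 195. 195. 188. 160. 118.
 124. 158. 176. 182. 183. 184. 186. 188. 190. 187. 167. 129. 114. 150.
 177. 186. 188. 189. 188. 185. 167. 127.  79.  47.  38.  38.]
-0.5 [array([265.12, 213.69]), array([286.55, 211.8 ])]
-0.57 [array([262.81, 213.28]), array([284.34, 212.49])]
-0.64 [array([260.54, 212.76]), array([282.07, 213.07])]
```

Request:
play_rows(targets=[0,0,0,0,-0.05,0.2,0,0,0,0,0,-0.05,0.2,0,0,0,0,0,0,0,0,0,0,0,0,0,0,0,0,0,0,0,0,0,0])

```text
time: 19.88
eef_pos: [0.4915, -0.0017, 0.1279]
tool_rot: [0.881, 0.473, 0.0, 0.0]
contact_force: [0.9, -0.3, -1.4]
gripper_width: 0.15
gripper_force: 69.0
```

```bash
cat > q.py <<'E'
from p import *
plan([])
S=save('scene','s7')[:,:,0].astype(float)
def cr(c,r0,r1):
    q=S[r0:r1,c[0]:c[1]].mean(1); i=q.argmax(); a=np.polyfit([-1,0,1],q[i-1:i+2],2); pk=r0+i-a[1]/2/a[0]
    j=next(k for k in range(i,len(q)) if q[k]<150); return round(pk,2),round(r0+j-1+(q[j-1]-150)/(q[j-1]-q[j]),2)
for n,c in(("L",(260,265)),("lid",(270,278)),("lidL",(270,274)),("lidR",(274,278)),("R",(282,287))): print(n,cr(c,209,220))
for r in (206,207,208,213,214): print(r,S[r,256:292].astype(int))
print([np.round(q["rect"]) for q in eyes.find_in("brush","scene")])
E
python3 q.py
```

```text
t 19.875 pos [ 0.4915 -0.0017  0.1279] yaw 0.985 tilt [ 0. -0. -1.] F [ 0.9 -0.3 -1.4] w 0.15 gf 69.0
L (np.float64(213.16), np.float64(215.6))
lid (np.float64(212.59), np.float64(215.34))
lidL (np.float64(212.43), np.float64(215.29))
lidR (np.float64(212.69), np.float64(215.39))
R (np.float64(212.19), np.float64(214.62))
206 [ 42  43  47  49  51  48  51  51  49  50  49  73 121 135 124 132 153 167
 167 151 137 141 132  93  53  44  45  44  46  42  42  38  36  38  38  39]
207 [ 42  41  43  42  44  48  47  48  48  46  51  77 127 160 164 167 167 173
 178 181 182 180 154 104  62  50  44  46  42  43  41  38  35  37  38  40]
208 [ 44  41  42  42  42  42  43  44  46  46  49  78 136 175 185 185 181 186
 192 194 197 191 162 104  59  48  44  42  41  39  41  42  40  37  38  39]
213 [ 59 100 144 177 193 200 201 203 205 196 165 129 155 191 198 200 201 204
 207 207 210 203 174 128 116 155 181 190 194 193 191 189 172 129  80  45]
214 [ 71 120 161 179 186 191 192 194 196 191 171 141 155 177 183 184 186 187
 189 190 191 188 172 136 119 142 163 169 171 171 171 172 161 134  87  49]
[array([122., 200., 150., 248.]), array([418., 162., 461., 195.]), array([248., 175., 295., 217.])]
```

```bash
python3 -c "
from station import *
from station import finish_job
print(finish_job())"
```

```text
the job is handed in; nothing more can be done
None
```

The canister was brushed down, up and down again, the brush is back in its pot, and the job is handed in with the lid held over the hinge: in the last picture the bores lined up to about 0.2 pixel, I estimate within 1.5 mm; the verdict was not shown.

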